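# Gauge a stain bottle in the bench caliper

## Task

We need this bottle's diameter to order a rack for it. Stand the brown stain bottle with the white cap upright on the bed of the bench caliper, between its two jaws and within the white lines, and let go of it; then slide the movable jaw shut on it, gently, until the pointer of the dial stands in the green band, and leave it so. Do not squeeze the glass past the end of the scale, and leave the two dropper bottles where they are.

Things in the scene. Friction and masses are not known exactly. Their poses are not given: they have to be found in the camera images.
- caliper: Bench caliper, fixed: grey base plate 110 (x) x 300 (y) x 20 mm, its top is the bed. Origin: centre of its underside; y runs along the slide, from the sliding jaw (-y end) to the spring anvil and dial (+y end); z up. Steel beam along y at x = +34 to +50 mm, top 36 mm above the worktop. Dial housing 76 x 76 mm at y = +73 to +149 mm, top 65 mm above the worktop.
- bed_centre (a point): Point on top of the bed (20 mm above the worktop) midway between the fully open jaws, x = 0, y = +5 mm of the caliper; same axes. The white lines on the bed lie at x = +-24 mm.
- sliding_jaw: Movable jaw. Origin 8 mm above the worktop, below the middle of its face; caliper axes. Face 44 mm wide (x), 24 to 60 mm above the worktop. Its carriage extends 70 mm to -y behind the face, x -16 to +56 mm, top 43 mm above the worktop. Closes to caliper +y, 75 mm in all, starts 0 to 12 mm from its open end (jaws 88 to 100 mm apart); slides at about 7 N and stays where it is left.
- jaw_grip (a point): Grip of the sliding jaw: centre of the gripping part of an upright black ribbed fin, 12 mm thick (caliper x), 28 mm long (caliper y), from 43 to 88 mm above the worktop; the point is 70 mm above the worktop and 50 mm behind (-y of) the clamping face.
- anvil_face (a point): Centre of the spring anvil's clamping face, which looks to caliper -y: 40 mm wide, 24 to 60 mm above the worktop; it stands at y = +55 mm of the caliper when not pressed.
- anvil (a joint): Travel of the spring anvil to caliper +y, in m: 0 free, 0.006 at its stop; spring 1 N per mm. It turns the dial's black pointer clockwise (from above), 0.2 rad per mm, over grey, green, then red marks. Green band: 0.0015 to 0.0045 (middle 0.003).
- stain_bottle_centre (a point): Centre (39 mm above its foot) of the loose stain bottle: brown glass, white label, white screw cap; 38 mm diameter up to about 50 mm, shoulder to 62 mm, cap 24 mm diameter from 62 to 78 mm above its foot; about 70 g; z up, stands upright on the worktop.
- dropper_tall_centre (a point): Centre (51 mm above its foot) of a brown dropper bottle with black top, 33 mm diameter, 102 mm tall; to be left alone.
- dropper_small_centre (a point): Centre (37 mm above its foot) of a small brown dropper bottle with black top, 28 mm diameter, 74 mm tall; to be left alone.
Mind the look-alikes: they are no part of the job. Leave any blue look-alike of the part that bears stain_bottle_centre alone.

How it is judged:
By the outcome, as a careful person would: the job done as asked, in the order asked, and still so for the second after the job is handed in, with the robot touching nothing.
It also fails if it takes over 58 s, if anything falls off the work surface, if the arm or the gripper's body presses on something with over 40 N, if the wrist force passes 120 N, or if a joint passes its speed limit or range.

## Robot

A 6-joint arm with a two-finger parallel gripper is mounted at the origin on a cart in front of the work surface, level with it; the furniture and walls round the work are solid. World frame = base frame: x ahead of the robot, y to its left, z up, the work surface at z = 0. Lengths are in m, angles in rad, forces in N, time in s.
With the tool pointing down it reaches from about 0.275 to 0.825 m from the base axis. Payload 5.2 kg.
Tool frame: the origin (TCP) lies at the very end of the fingers, on their centre line; the grasp point (between the pads) lies 19 mm behind it (r.grip_depth is the distance from the TCP to the grasp point, in m); y points along the fingers, x is the direction in which the jaws open and shut, and the axes are right-handed (so a half turn about y gives the same grasp; the last joint's range is limited). The gripper opens to 93 mm and grips with 3 to 60 N. Pads are 15 mm wide; open, the fingers measure 128 mm over their backs; the gripper's body (75 mm by 188 mm) begins 65 mm behind the grasp point.
Start: joints at [-1.544, 0.259, 1.535, -0, 1.348, -0.203], TCP at [0.125, -0.536, 0.219] pointing down, gripper open.
Joint ranges: [-3.14, 3.14], [-0.91, 2.08], [0.19, 2.58], [-1.22, 4.36], [0.22, 2.71], [-3.12, 3.12]. Speed limits (rad/s): [2.57, 2.57, 3.14, 3.14, 3.14, 3.14].

## Interface

Orientations are given as a 3x3 rotation matrix whose columns are the frame's x, y, z axes.
In Python, from cell import r, camera gives the robot as it stands.
- The arm moves only by the tool apply_moves, never from a script. Its argument "increments" is a list that holds one entry, the list of rows, each a list of 5 numbers: the shift along the tool's x, y, z in m, then the turn about the tool's y in rad, then the opening, from 0 (shut) to 1 (fully open). In form: [[[x, y, z, yaw, grip], ...]]. A call has exactly 5 rows; each row shifts and turns the commanded pose from where the row before left it, along the tool's axes as they then stand; what a row does not reach is not made up. A row lasts 1/12 s, in which the tool goes at most 41.7 mm and 7.16 degrees, less where a joint would pass 70% of its speed; a pose out of reach is approached as far as the arm can. A call with a gripper value outside its range is refused whole. The fingers move at their own pace and stop on an object; "grip_force" is the grip in N (left out, the last holds). Time passes only in rows, so rows that do not move let the fingers close, or fill a call up. It gives the time, the measured TCP pose, the force and the opening at its end, in the units of the state.
- r.get_obs(): the state, without advancing time (a new reading comes with each control period).
- camera(name): name is "scene" or "top" or "wrist"; returns a dict with "pixels" (384x512x3 uint8, blue, green, red), "K" (3x3 intrinsics, pixels), "R" (3x3) and "t" (3): a world point X has camera coordinates R X + t. Camera axes: x right, y down, z forward; pixel columns grow to the right and rows downward; lengths in m; the calibration is good to about 2 mm. The wrist camera is an equidistant fisheye: a pixel r from the principal point sees the ray r / f radians off the axis. A picture is of the moment at which its call begins. There is no depth.
- r.finish_job(): hands the job in, once; it reports no verdict.
The state is a dict: "time_s": time; "q": joint angles; "joint_velocities": joint speeds; "joint_torque": joint torques, N m; "position": TCP position; "tool_rot": TCP orientation; "ft_force": force on the tool from outside, world axes, zero at the start; "moment": the same for the moment, N m; "width": finger opening in m.
Only numpy, scipy, OpenCV 4.12 (cv2) and the standard library are available. Lean on these libraries where they do the work, as an engineer would, in place of code of your own. Each camera call takes 0.05 s, during which the arm holds its last target.

## Working session

There is one attempt and no reset: what is moved stays moved. The work goes in short steps, Python scripts to look and compute and a tool call to move; the robot and the scene stay as the last step left them, time stands still between calls to the robot, and variables do not carry over. Pictures are saved under pics/ and viewed, and the job is handed in when it is done.

Besides the shell and the picture viewer there is one more tool, called after "Call:" by a JSON object that holds its "fn" and its "kwargs". apply_moves: Moves the arm, as the interface text tells. Its arguments: {"type":"object","properties":{"increments":{"type":"array"},"grip_force":{"type":"number"}},"required":["increments"]}

```bash
mkdir -p pics; ls
python3 - <<'E'
from cell import r,camera
import cv2,numpy as np
np.set_printoptions(precision=4,suppress=True)
for n in ["scene","top"]:
    c=camera(n); cv2.imwrite(f"pics/{n}0.png",c["pixels"]); np.savez(f"{n}0.npz",**c)
    print(n,c["K"],c["R"],c["t"])
o=r.get_obs()
for k,v in o.items(): print(k,np.array(v))
E
```

```text
pics
scene [[375.3208   0.     257.0697]
 [  0.     375.3208 191.4186]
 [  0.       0.       1.    ]] [[-0.6161 -0.7876 -0.0057]
 [-0.3759  0.3003 -0.8766]
 [ 0.6922 -0.538  -0.4811]] [0.2872 0.2712 0.7457]
top [[419.3649   0.     249.528 ]
 [  0.     419.3649 194.1744]
 [  0.       0.       1.    ]] [[-0.0557 -0.9984 -0.0053]
 [-0.9781  0.0556 -0.2007]
 [ 0.2007 -0.006  -0.9796]] [-0.015   0.5427  1.0985]
time_s 0.1
q [-1.5438  0.2592  1.536  -0.      1.348  -0.2028]
joint_velocities [-0.0009 -0.0021 -0.003  -0.0002 -0.0007 -0.0005]
joint_torque [  0.0018 -43.8213 -28.4644   0.072    0.0362  -0.0001]
position [ 0.1253 -0.535   0.2179]
tool_rot [[ 0.2278 -0.0001  0.9737]
 [-0.9737  0.0016  0.2278]
 [-0.0016 -1.      0.0003]]
ft_force [-0.0656 -0.1408  0.1107]
moment [-0.0418  0.0006 -0.0239]
width 0.09282260006052705
```

View pics/scene0.png

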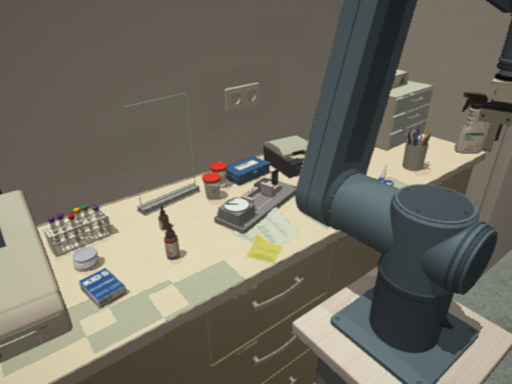

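View pics/top0.png

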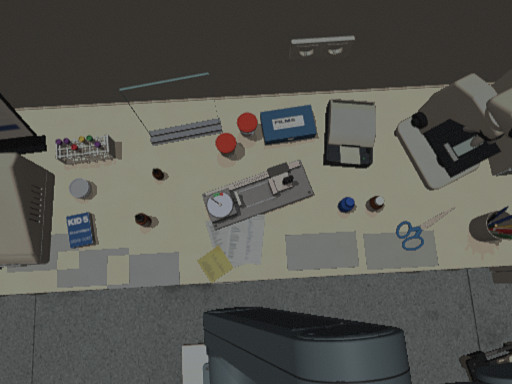

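The top view shows the brown bottle with its white cap near (377,203) and the blue look-alike beside it at (347,205). The caliper's dial is at (221,203) and its fin at about (288,180). I'll zoom in.

Run:
```python
import cv2,numpy as np
p=np.load("top0.npz")["pixels"]
cv2.imwrite("pics/cropA.png",cv2.resize(p[150:240,190:330],None,fx=5.5,fy=5.5,interpolation=cv2.INTER_CUBIC))
cv2.imwrite("pics/cropB.png",cv2.resize(p[180:230,325:405],None,fx=8,fy=8,interpolation=cv2.INTER_CUBIC))
from cell import camera
c=camera("wrist"); cv2.imwrite("pics/w0.png",c["pixels"]); np.savez("w0.npz",**c)
print(c["K"],c["R"],c["t"])
```

```text
[[297.31863964   0.         249.77634289]
 [  0.         297.31863964 194.43755282]
 [  0.           0.           1.        ]] [[ 0.22795654 -0.97366932 -0.00196991]
 [-0.93796001 -0.22013824  0.26789956]
 [-0.26127924 -0.05922176 -0.96344483]] [-0.54936504 -0.0304102   0.39190859]
```

View pics/cropA.png

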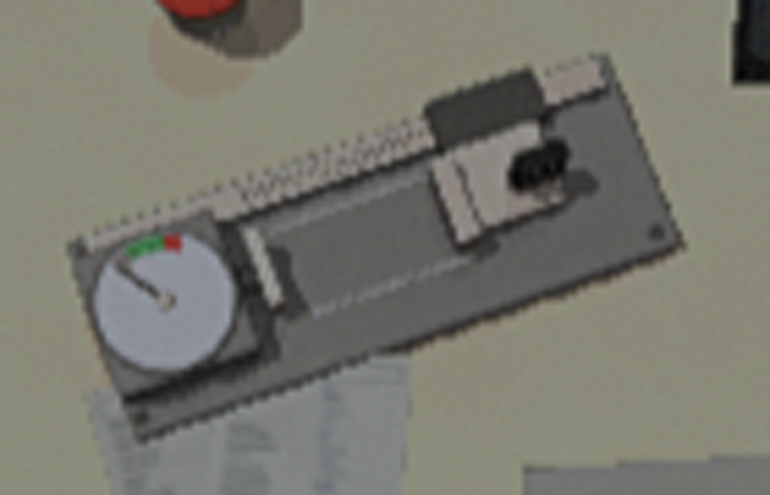

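View pics/cropB.png

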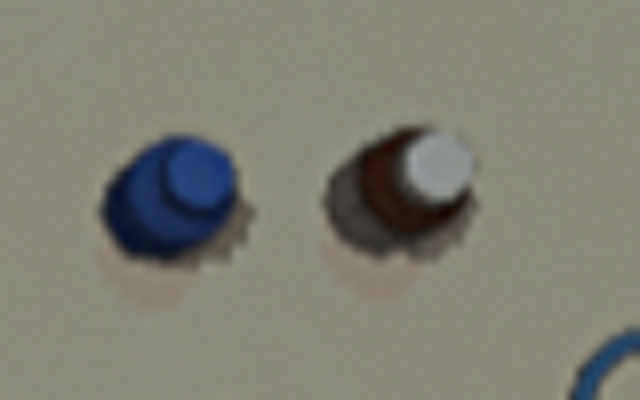

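View pics/w0.png

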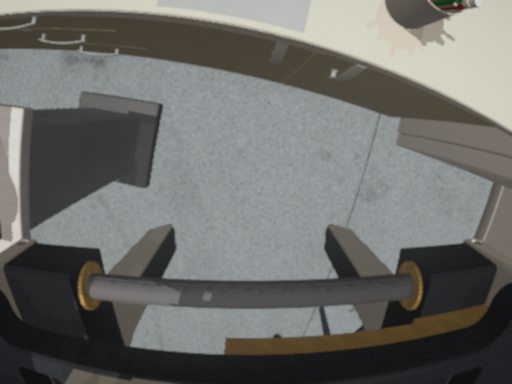

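```bash
cat > h.py <<'E'
import cv2,numpy as np
np.set_printoptions(precision=4,suppress=True)
def ray(c,u,v,z,fish=False):
    K,R,t=c["K"],c["R"],c["t"]
    x=np.array([(u-K[0,2])/K[0,0],(v-K[1,2])/K[1,1]])
    if fish:
        th=np.linalg.norm(x); d=np.array([*(x/th*np.sin(th)),np.cos(th)])
    else: d=np.array([*x,1.])
    d=R.T@d; o=-R.T@t
    return o+d*(z-o[2])/d[2]
def proj(c,X,fish=False):
    p=c["R"]@X+c["t"]; K=c["K"]
    if fish:
        rr=np.hypot(p[0],p[1]); th=np.arctan2(rr,p[2]); return K[:2,2]+K[0,0]*th*p[:2]/rr
    return K[:2,2]+K[0,0]*p[:2]/p[2]
def cap(p,box):
    x0,x1,y0,y1=box
    g=p[y0:y1,x0:x1].astype(int)
    return g
E
python3 - <<'E'
from h import *
c=np.load("top0.npz")
f=lambda x,y,s,ox,oy:((x+.5)/s-.5+ox,(y+.5)/s-.5+oy)
P=[ray(c,*f(x,y,5.5,190,150),.02)[:2] for x,y in [(68,243),(605,53),(685,243),(140,441)]]
P=np.array(P);print(P)
for i in range(4): print(np.linalg.norm(P[i]-P[(i+1)%4]))
y=(P[0]+P[3]-P[1]-P[2]); y/=np.linalg.norm(y); C=P.mean(0)
x=np.array([y[1],-y[0]]);print("C",C,"y",y,"x",x)
rel=lambda w:np.array([(w-C)@x,(w-C)@y])
for n,q,z in [("jawtopL",(432,165),.06),("jawtopR",(459,246),.06),("anv1",(246,232),.06),("anv2",(272,308),.06),("fintop",(540,163),.088),("dial",(165,300),.065),("line1",(275,230),.02),("line2",(315,313),.02)]:
    w=ray(c,*f(*q,5.5,190,150),z)[:2]; print(n,w,rel(w))
p=c["pixels"]
g=p[185:220,360:400].min(2); m=(g>120)
hsv=cv2.cvtColor(p,cv2.COLOR_BGR2HSV)[185:220,360:400]
print(g[10:24,12:28])
u,v=f(438,167,8,325,180); print("cap",u,v,ray(c,u,v,.078)); u,v=f(200,175,8,325,180); print("blue",ray(c,u,v,.078))
E
```

```text
[[ 0.557   0.089 ]
 [ 0.6427 -0.1956]
 [ 0.5389 -0.2286]
 [ 0.4525  0.0559]]
0.29717165487208974
0.10885898522852912
0.29735119235644564
0.10964533418841814
C [ 0.5478 -0.0698] y [-0.2895  0.9572] x [0.9572 0.2895]
jawtopL [ 0.578 -0.099] [ 0.0205 -0.0367]
jawtopR [ 0.5359 -0.1098] [-0.0229 -0.0348]
anv1 [ 0.5491 -0.0043] [0.0202 0.0624]
anv2 [ 0.5099 -0.0152] [-0.0204  0.0632]
fintop [ 0.5694 -0.1503] [-0.0026 -0.0832]
dial [0.516  0.0372] [0.0006 0.1116]
line1 [ 0.5578 -0.018 ] [0.0246 0.0467]
line2 [ 0.5132 -0.0363] [-0.0234  0.0421]
[[125 125 112 109 106 106 104 114 122 122 122 122 121 122 122 121]
 [114 108  66  37  36  51  93 113 128 127 116 122 122 124 122 121]
 [ 68  36  15  16  49 101 139 140 141 136 118 115 121 122 124 121]
 [ 17   2  10  45 109 141 144 140 141 140 137 122 120 122 122 121]
 [  9  14  25  71 144 143 141 138 139 141 139 140 117 122 122 122]
 [ 13  18  37  75 143 143 140 140 140 139 140 139 104 120 121 123]
 [ 17  16  38  73 141 145 140 140 142 142 141 138 110 121 121 120]
 [ 11  14  31  68 114 143 142 142 142 142 141 126 122 122 121 122]
 [ 16  11  25  52  69 120 139 144 144 141 118  81 120 124 121 123]
 [ 14  12  10  27  51  64  99 126 125 109  50  45 107 124 123 121]
 [ 15  20   9  17  27  33  50  57  45  30  18  59  83 121 123 122]
 [  9  14  17   8  15  13   9  14   3   7  40  77  98 121 122 122]
 [ 26  10  13  12  15  15   6   9  15  39  64  81 121 123 121 121]
 [ 42  24  21  11  12  14  19  35  50  64  75  98 124 122 121 121]]
cap 379.3125 200.4375 [ 0.4994 -0.3919  0.078 ]
blue [ 0.5012 -0.3121  0.078 ]
```

Call:
{"fn": "apply_moves", "kwargs": {"increments": [[[0,0,0,-0.109,1],[0,0,0,-0.109,1],[0,0,0,-0.109,1],[0,0,0,-0.109,1],[0,0,0,-0.109,1]]], "grip_force": 10}}

```text
time_s: 0.57
position: [0.1253, -0.5353, 0.2183]
tool_rot: [[0.703, -0.0, 0.711], [-0.711, 0.001, 0.703], [-0.001, -1.0, 0.001]]
ft_force: [-0.0, 0.1, 0.1]
width: 0.0929
```

Call:
{"fn": "apply_moves", "kwargs": {"increments": [[[0,0,0,-0.109,1],[0,0,0,-0.109,1],[0,0,0,-0.109,1],[0,0,0,-0.109,1],[0,0,0,-0.109,1]]]}}

```text
time_s: 0.98
position: [0.1253, -0.5353, 0.2183]
tool_rot: [[0.97, -0.0, 0.243], [-0.243, 0.001, 0.97], [-0.0, -1.0, 0.001]]
ft_force: [-0.6, 0.3, 0.6]
width: 0.0928
```

Call:
{"fn": "apply_moves", "kwargs": {"increments": [[[0,0,0,-0.109,1],[0,0,0,-0.109,1],[0,0,0,-0.109,1],[0,0,0,-0.109,1],[0,0,0,-0.109,1]]]}}

```text
time_s: 1.4
position: [0.1253, -0.5353, 0.2183]
tool_rot: [[0.956, -0.0, -0.295], [0.295, 0.001, 0.956], [0.0, -1.0, 0.001]]
ft_force: [0.2, 0.2, 1.0]
width: 0.0927
```

```bash
cat >> h.py <<'E'
def st():
    from cell import r
    o=r.get_obs(); R=np.array(o["tool_rot"]); p=np.array(o["position"])
    print("t",o["time_s"],"p",p,"f",np.array(o["ft_force"]),"w",o["width"],"yaw",np.arctan2(R[1,0],R[0,0]),"q",np.array(o["q"]))
    return p,R
def delta(target):
    p,R=st(); print("tool delta",R.T@(np.array(target)-p))
E
python3 -c "
from h import *
delta([.40,-.392,.218]);delta([.4994,-.392,.218])"
```

```text
t 1.4 p [ 0.1253 -0.5353  0.2183] f [0.1534 0.1893 1.044 ] w 0.09266467532920332 yaw 0.29943877148760517 q [-1.5438  0.2589  1.5355  0.      1.348  -1.8432]
tool delta [0.3047 0.0004 0.0559]
t 1.4 p [ 0.1253 -0.5353  0.2183] f [0.1534 0.1893 1.044 ] w 0.09266467532920332 yaw 0.29943877148760517 q [-1.5438  0.2589  1.5355  0.      1.348  -1.8432]
tool delta [0.3997 0.0004 0.0266]
```

Call:
{"fn": "apply_moves", "kwargs": {"increments": [[[0.033,0,0.0026,-0.001,1],[0.033,0,0.0026,-0.001,1],[0.033,0,0.0026,-0.001,1],[0.033,0,0.0026,-0.001,1],[0.033,0,0.0026,-0.001,1]]]}}

```text
time_s: 1.82
position: [0.2805, -0.4741, 0.2184]
tool_rot: [[0.956, -0.0, -0.294], [0.294, 0.0, 0.956], [0.0, -1.0, 0.001]]
ft_force: [-0.1, -1.0, -0.6]
width: 0.0927
```

Call:
{"fn": "apply_moves", "kwargs": {"increments": [[[0.033,0,0.0026,-0.001,1],[0.033,0,0.0026,0,1],[0.033,0,0.0026,0,1],[0.033,0,0.0026,0,1],[0.033,0,0.0026,0,1]]]}}

```text
time_s: 2.23
position: [0.4345, -0.4128, 0.2184]
tool_rot: [[0.955, -0.0, -0.296], [0.296, 0.0, 0.955], [-0.0, -1.0, 0.0]]
ft_force: [-0.1, 0.0, -0.1]
width: 0.0929
```

Run:
```python
from h import *
from cell import camera
c=camera("wrist"); cv2.imwrite("pics/w1.png",c["pixels"]); np.savez("w1.npz",**c)
st(); print(-c["R"].T@c["t"])
print(proj(c,np.array([.4994,-.3919,.078]),True),proj(c,np.array([.4994,-.3919,.0]),True))
```

```text
t 2.2833 p [ 0.4397 -0.41    0.2182] f [ 1.4918  0.4245 -0.4891] w 0.09313857288803515 yaw 0.30297598912227874 q [-0.9386  0.3499  1.4086  0.0044  1.3826 -1.2424]
[ 0.414  -0.3418  0.3851]
[311.9072 183.6801] [300.1393 170.053 ]
```

View pics/w1.png

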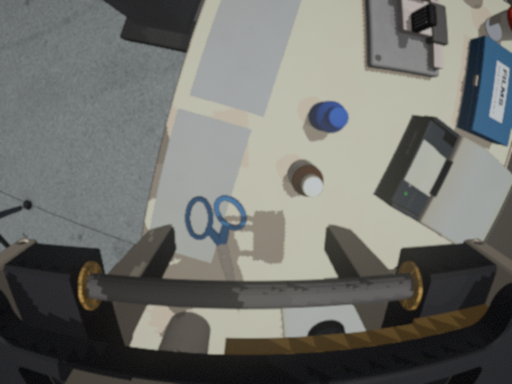

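The wrist view shows the white cap at about (312,186) and the blue bottle at (330,116). The top view predicted the cap at (312,184), so the two agree.

Run:
```python
from h import *
c=np.load("w1.npz"); p=c["pixels"]
g=p[170:205,290:330].min(2); m=(g>150).astype(np.uint8); n,l,s,ce=cv2.connectedComponentsWithStats(m)
for i in range(n): print(s[i],ce[i]+[290,170])
hs=cv2.cvtColor(p,cv2.COLOR_BGR2HSV)[160:210,280:335]
m=((hs[...,2]>150)&(hs[...,1]<40)).astype(np.uint8); n,l,s,ce=cv2.connectedComponentsWithStats(m)
for i in range(1,n):
  u,v=ce[i]+[280,160]; print(s[i],u,v,ray(c,u,v,.078,True))
print(g[5:30:2,8:36:2]); print(ray(c,312.5,186.5,.078,True))
delta([.4994,-.392,.218])
```

```text
[  0   0  34  28 550] [301.6764 180.52  ]
[  0   0  40  35 850] [314.5624 191.1929]
[   0    0   55   50 1894] 310.3600844772967 188.11774023231257 [ 0.4995 -0.397   0.078 ]
[[ 53  54  54  63  80  95 105 111 107  86  62  58 123 171]
 [ 55  56  62  86 104 131 158 170 171 157 124  64  96 167]
 [ 56  56  80 101 147 182 189 189 189 189 183 130  86 164]
 [ 55  60  88 135 183 190 190 189 189 189 189 181 120 163]
 [ 53  67  99 165 189 189 189 190 189 189 190 188 163 164]
 [ 53  67 114 178 189 190 190 190 190 189 189 190 180 169]
 [ 53  63 118 182 190 189 189 190 189 189 190 190 181 171]
 [ 53  57 105 178 190 189 189 190 189 189 189 189 175 172]
 [ 57  53  77 159 190 189 189 190 190 189 189 188 170 172]
 [ 89  64  57 106 174 190 190 189 190 189 187 174 172 172]
 [134 139 119  96 121 164 183 186 187 183 171 172 173 172]
 [170 175 171 165 162 164 171 169 174 172 172 173 174 173]
 [174 174 174 173 174 174 175 173 174 173 173 173 172 173]]
[ 0.5011 -0.3946  0.078 ]
t 2.2833 p [ 0.4397 -0.41    0.2182] f [ 1.4918  0.4245 -0.4891] w 0.09313857288803515 yaw 0.30297598912227874 q [-0.9386  0.3499  1.4086  0.0044  1.3826 -1.2424]
tool delta [ 0.0624  0.0005 -0.0006]
```

Call:
{"fn": "apply_moves", "kwargs": {"increments": [[[0.015,0,0,0,1],[0.015,0,0,0,1],[0.015,0,0,0,1],[0.015,0,0,0,1],[0,0,0,0,1]]]}}

```text
time_s: 2.7
position: [0.4928, -0.3954, 0.2184]
tool_rot: [[0.955, 0.001, -0.297], [0.297, 0.0, 0.955], [0.001, -1.0, 0.0]]
ft_force: [-0.5, -0.6, -0.7]
width: 0.0926
```

Call:
{"fn": "apply_moves", "kwargs": {"increments": [[[0,0.02,0,0,1],[0,0.02,0,0,1],[0,0.02,0,0,1],[0,0,0,0,1],[0,0,0,0,1]]]}}

```text
time_s: 3.12
position: [0.4896, -0.3959, 0.1578]
tool_rot: [[0.956, -0.002, -0.295], [0.295, 0.002, 0.956], [-0.001, -1.0, 0.003]]
ft_force: [-0.8, -0.3, 1.1]
width: 0.093
```

Run:
```python
from h import *
from cell import camera
c=camera("wrist"); cv2.imwrite("pics/w2.png",c["pixels"]); np.savez("w2.npz",**c)
delta([.500,-.3935,.021]); print(proj(c,np.array([.5,-.3935,.078]),True))
```

```text
t 3.1667 p [ 0.4903 -0.3967  0.1592] f [-0.0858 -0.0907  0.5786] w 0.0931276058686828 yaw 0.299357257829602 q [-0.8568  0.4436  1.4142 -0.0002  1.2837 -1.1561]
tool delta [0.0102 0.1382 0.0002]
[260.7102 201.5817]
```

View pics/w2.png

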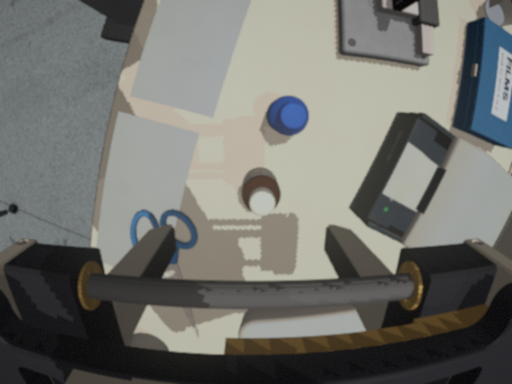

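The cap is at about (262,202), against a prediction of (261,202), so the position holds. I'll go down.

Call:
{"fn": "apply_moves", "kwargs": {"increments": [[[0.011,0.01,0,0,1],[0,0.02,0,0,1],[0,0.02,0,0,1],[0,0.02,0,0,1],[0,0.02,0,0,1]]]}}

```text
time_s: 3.58
position: [0.5024, -0.3933, 0.0689]
tool_rot: [[0.955, 0.002, -0.296], [0.296, -0.002, 0.955], [0.001, -1.0, -0.003]]
ft_force: [-0.1, 0.2, 0.2]
width: 0.0932
```

Call:
{"fn": "apply_moves", "kwargs": {"increments": [[[0,0.02,0,0,1],[0,0.015,0,0,1],[0,0.01,0,0,1],[0,0.003,0,0,1],[0,0,0,0,1]]]}}

```text
time_s: 4.0
position: [0.5013, -0.3927, 0.0204]
tool_rot: [[0.955, -0.0, -0.296], [0.296, 0.0, 0.955], [-0.0, -1.0, 0.0]]
ft_force: [0.7, -0.4, 0.6]
width: 0.093
```

Run:
```python
from h import *
from cell import camera
c=camera("wrist"); cv2.imwrite("pics/w3.png",c["pixels"])
delta([.500,-.3935,.021]); print(proj(c,np.array([.5,-.3935,.078]),True))
```

```text
t 4.05 p [ 0.5016 -0.3932  0.0213] f [-0.1183  0.5721 -0.1305] w 0.09320768627744751 yaw 0.30005632139479443 q [-0.8396  0.592   1.5382  0.0001  1.0103 -1.1397]
tool delta [-0.0017  0.0003  0.0002]
[243.2837 291.438 ]
```

View pics/w3.png

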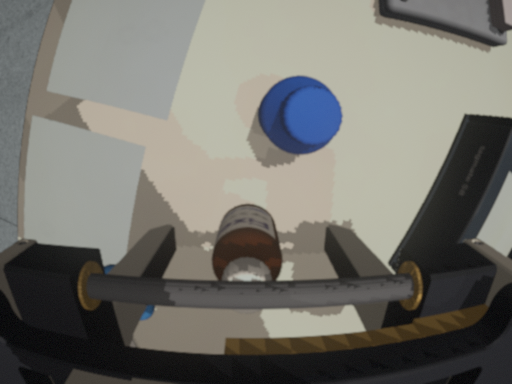

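The bottle stands between the fingers at columns 214–281. I'll close on it.

Call:
{"fn": "apply_moves", "kwargs": {"increments": [[[0,0,0,0,0.3],[0,0,0,0,0.3],[0,0,0,0,0.3],[0,0,0,0,0.3],[0,0,0,0,0.3]]], "grip_force": 12}}

```text
time_s: 4.47
position: [0.5011, -0.393, 0.0212]
tool_rot: [[0.955, 0.001, -0.295], [0.295, -0.001, 0.955], [0.0, -1.0, -0.001]]
ft_force: [0.5, -0.8, 0.2]
width: 0.0642
```

Call:
{"fn": "apply_moves", "kwargs": {"increments": [[[0,0,0,0,0.3],[0,0,0,0,0.3],[0,0,0,0,0.3],[0,0,0,0,0.3],[0,0,0,0,0.3]]]}}

```text
time_s: 4.88
position: [0.5009, -0.3928, 0.0206]
tool_rot: [[0.955, -0.0, -0.296], [0.296, 0.0, 0.955], [-0.0, -1.0, 0.0]]
ft_force: [-0.2, -1.0, 0.1]
width: 0.0376
```

Call:
{"fn": "apply_moves", "kwargs": {"increments": [[[0,-0.01,0,0,0.3],[0,-0.03,0,0,0.3],[0,-0.04,0,0,0.3],[0,-0.04,0,0,0.3],[0,-0.02,0,0,0.3]]]}}

```text
time_s: 5.3
position: [0.5024, -0.3943, 0.1668]
tool_rot: [[0.955, 0.005, -0.296], [0.296, -0.005, 0.955], [0.003, -1.0, -0.007]]
ft_force: [1.1, -1.7, 0.0]
width: 0.0374
```

Run:
```python
from h import *
from cell import camera
c=camera("wrist"); cv2.imwrite("pics/w4.png",c["pixels"])
delta([.5397,-.0430,.16]);
```

```text
t 5.35 p [ 0.5036 -0.3955  0.1699] f [ 0.8259 -0.229   2.3669] w 0.03729604452697272 yaw 0.30019569593917567 q [-0.8398  0.4446  1.3855  0.0001  1.299  -1.14  ]
tool delta [0.1387 0.007  0.3262]
```

View pics/w4.png

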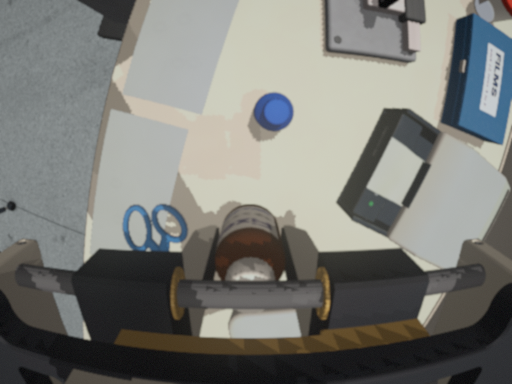

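The bottle is held and clear of the bench. I'll carry it toward the caliper and stop partway for a look.

Call:
{"fn": "apply_moves", "kwargs": {"increments": [[[0.01,0,0.01,0,0.3],[0.014,0,0.02,0,0.3],[0.014,0,0.025,0,0.3],[0.014,0,0.025,0,0.3],[0.014,0,0.025,0,0.3]]]}}

```text
time_s: 5.77
position: [0.5323, -0.2701, 0.1587]
tool_rot: [[0.955, -0.003, -0.295], [0.295, 0.003, 0.955], [-0.002, -1.0, 0.003]]
ft_force: [0.3, 0.3, -1.2]
width: 0.037
```

Call:
{"fn": "apply_moves", "kwargs": {"increments": [[[0.014,0,0.025,0,0.3],[0.014,0,0.025,0,0.3],[0.014,0,0.025,0,0.3],[0.014,0,0.02,0,0.3],[0.01,0,0.01,0,0.3]]]}}

```text
time_s: 6.18
position: [0.5641, -0.1488, 0.159]
tool_rot: [[0.955, -0.003, -0.298], [0.298, 0.003, 0.955], [-0.002, -1.0, 0.004]]
ft_force: [-0.4, -0.3, -1.0]
width: 0.0377
```

Call:
{"fn": "apply_moves", "kwargs": {"increments": [[[0,0,0,0,0.3],[0,0,0,0,0.3],[0,0,0,0,0.3],[0,0,0,0,0.3],[0,0,0,0,0.3]]]}}

```text
time_s: 6.6
position: [0.5647, -0.1544, 0.1604]
tool_rot: [[0.956, -0.0, -0.294], [0.294, -0.0, 0.956], [-0.0, -1.0, 0.0]]
ft_force: [-0.1, 0.3, -1.4]
width: 0.0374
```

Run:
```python
from h import *
from cell import camera
c=camera("wrist"); cv2.imwrite("pics/w5.png",c["pixels"]); np.savez("w5.npz",**c)
delta([.5397,-.0430,.16]);
C=np.array([.5478,-.0698]);x=np.array([.9572,.2895]);y=np.array([-.2895,.9572])
for n,(a,b,z) in dict(c1=(55,150,20),c2=(55,-150,20),c3=(-55,-150,20),c4=(-55,150,20),dial=(0,111,65),jl=(22,-36,60),jr=(-22,-36,60),al=(20,55,60),ar=(-20,55,60),fin=(0,-85,88)).items():
  w=C+x*a/1e3+y*b/1e3; print(n,proj(c,np.array([*w,z/1e3]),True))
```

```text
t 6.65 p [ 0.5647 -0.1543  0.1605] f [ 0.2311  0.3382 -0.3608] w 0.03750344383966839 yaw 0.2983772299290056 q [-0.4571  0.3651  1.5319 -0.0002  1.2447 -0.7554]
tool delta [0.0088 0.0005 0.1138]
c1 [308.7573 -27.5122]
c2 [303.9121 239.2679]
c3 [207.3108 239.0103]
c4 [205.9289 -29.0676]
dial [258.7279 -16.3953]
jl [282.3024 140.9834]
jr [233.4053 140.587 ]
al [280.9909  41.5709]
ar [235.9407  40.9451]
fin [258.1502 202.1058]
```

View pics/w5.png

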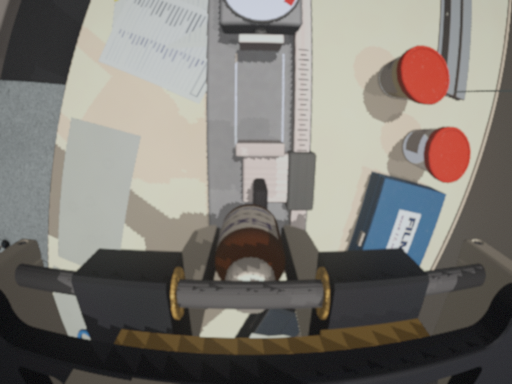

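Run:
```python
import cv2,numpy as np
p=np.load("w5.npz")["pixels"]
cv2.imwrite("pics/w5c.png",cv2.resize(p[0:200,195:325],None,fx=3,fy=3,interpolation=cv2.INTER_CUBIC))
```

```text
(no output)
```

View pics/w5c.png

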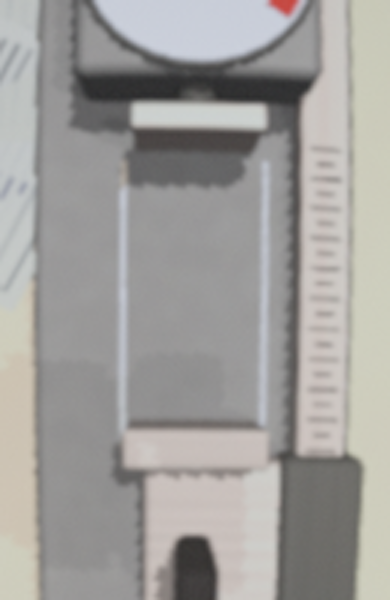

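Run:
```python
from h import *
c=np.load("w5.npz")
C=np.array([.5478,-.0698]);x=np.array([.9572,.2895]);y=np.array([-.2895,.9572])
for n,u,v,z in [("al",131,130,60),("ar",267,130,60),("jl",122,430,60),("jr",270,430,60),("lineL",123,200,20),("lineR",266,200,20),("lineL",122,400,20),("lineR",263,400,20),("plateL",40,250,20),("plateL2",40,450,20)]:
  w=ray(c,(u+.5)/3-.5+195,(v+.5)/3-.5,z/1e3,True)[:2]; print(n,w,np.array([(w-C)@x,(w-C)@y])*1e3)
```

```text
al [ 0.5154 -0.0242] [-17.8632  53.0207]
ar [ 0.5537 -0.0119] [22.3937 53.7374]
jl [ 0.5395 -0.1122] [-20.272  -38.1929]
jr [ 0.5819 -0.099 ] [ 24.1905 -37.7976]
lineL [ 0.5158 -0.0401] [-22.0017  37.6554]
lineR [ 0.5621 -0.0254] [26.4936 38.3452]
lineL [ 0.5357 -0.1066] [-22.1999 -31.7155]
lineR [ 0.582  -0.0921] [ 26.244  -31.2753]
plateL [ 0.4937 -0.0646] [-50.2531  20.6468]
plateL2 [ 0.5133 -0.1314] [-50.8484 -48.9658]
```

```bash
python3 -c "
from h import *
delta([.5418,-.0434,.16])"
```

```text
t 6.65 p [ 0.5647 -0.1543  0.1605] f [ 0.2311  0.3382 -0.3608] w 0.03750344383966839 yaw 0.2983772299290056 q [-0.4571  0.3651  1.5319 -0.0002  1.2447 -0.7554]
tool delta [0.0107 0.0005 0.1128]
```

Call:
{"fn": "apply_moves", "kwargs": {"increments": [[[0.002,0,0.013,0,0.3],[0.002,0,0.025,0,0.3],[0.003,0,0.025,0,0.3],[0.002,0,0.025,0,0.3],[0.002,0,0.025,0,0.3]]]}}

```text
time_s: 7.07
position: [0.5414, -0.0407, 0.1607]
tool_rot: [[0.956, -0.0, -0.294], [0.294, 0.0, 0.956], [0.0, -1.0, 0.0]]
ft_force: [0.1, 0.2, -0.5]
width: 0.0374
```

Call:
{"fn": "apply_moves", "kwargs": {"increments": [[[0,0.005,0,0,0.3],[0,0.015,0,0,0.3],[0,0.015,0,0,0.3],[0,0.015,0,0,0.3],[0,0,0,0,0.3]]]}}

```text
time_s: 7.48
position: [0.5399, -0.0415, 0.1079]
tool_rot: [[0.955, -0.005, -0.295], [0.295, 0.001, 0.955], [-0.004, -1.0, 0.003]]
ft_force: [-0.8, 0.2, -1.2]
width: 0.0375
```

Run:
```python
from h import *
from cell import camera
c=camera("wrist"); cv2.imwrite("pics/w6.png",c["pixels"]); np.savez("w6.npz",**c)
c=camera("scene"); cv2.imwrite("pics/s6.png",c["pixels"])
cv2.imwrite("pics/s6c.png",cv2.resize(c["pixels"][130:250,190:320],None,fx=5,fy=5,interpolation=cv2.INTER_CUBIC))
delta([.5418,-.0434,.041])
```

```text
t 7.5833 p [ 0.5417 -0.042   0.1104] f [ 0.4326  0.5828 -0.3592] w 0.03725809778381902 yaw 0.29961742833239347 q [-0.2828  0.3446  1.6986  0.      1.0997 -0.5824]
tool delta [-0.0002  0.0694 -0.0014]
```

View pics/w6.png

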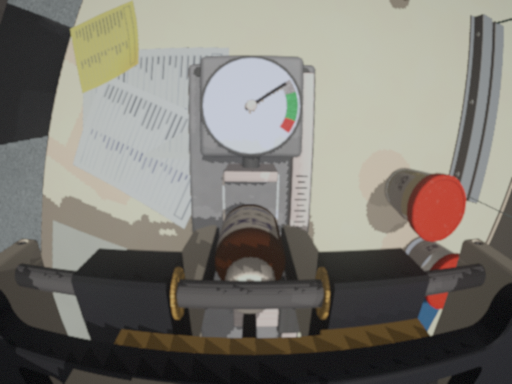

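View pics/s6c.png

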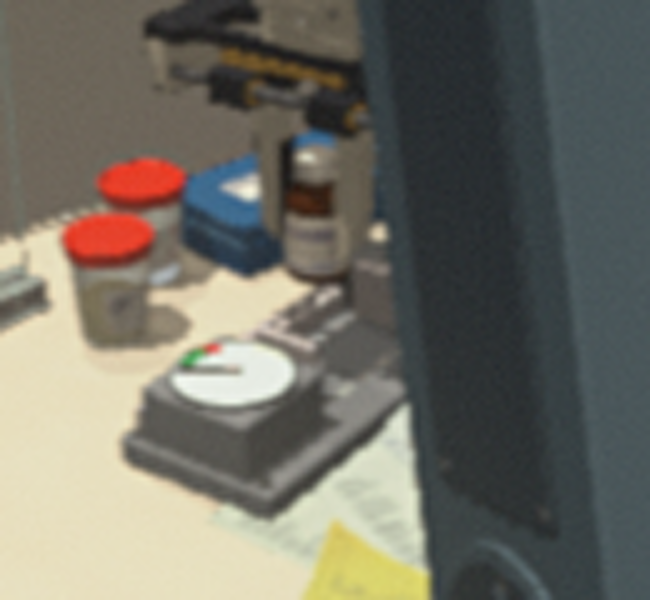

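The bottle centre (column ~250) lines up with the anvil centre (column ~250.5), and the white lines frame it. I'll lower it.

Call:
{"fn": "apply_moves", "kwargs": {"increments": [[[0,0.015,0,0,0.3],[0,0.02,0,0,0.3],[0,0.015,0,0,0.3],[0,0.01,0,0,0.3],[0,0.005,0,0,0.3]]]}}

```text
time_s: 8.0
position: [0.542, -0.0421, 0.0452]
tool_rot: [[0.955, -0.0, -0.295], [0.295, 0.0, 0.955], [-0.0, -1.0, 0.0]]
ft_force: [-0.6, 0.6, -0.2]
width: 0.0376
```

Call:
{"fn": "apply_moves", "kwargs": {"increments": [[[0,0.001,0,0,0.3],[0,0.001,0,0,0.3],[0,0.001,0,0,0.3],[0,0,0,0,0.3],[0,0,0,0,0.3]]]}}

```text
time_s: 8.42
position: [0.5426, -0.0421, 0.0433]
tool_rot: [[0.955, 0.001, -0.296], [0.296, -0.0, 0.955], [0.001, -1.0, -0.001]]
ft_force: [-0.3, -0.9, 0.3]
width: 0.0373
```

Run:
```python
from h import *
from cell import camera
c=camera("wrist"); cv2.imwrite("pics/w7.png",c["pixels"]); np.savez("w7.npz",**c)
c=camera("scene")
cv2.imwrite("pics/s7c.png",cv2.resize(c["pixels"][130:250,190:320],None,fx=5,fy=5,interpolation=cv2.INTER_CUBIC))
delta([.5418,-.0434,.041])
```

```text
t 8.5167 p [ 0.5424 -0.0421  0.0431] f [ 0.7075  0.1464 -0.0172] w 0.03742210065816621 yaw 0.3000414898290305 q [-0.2825  0.4284  1.7668  0.      0.9455 -0.5826]
tool delta [-0.001   0.0021 -0.0011]
```

View pics/w7.png

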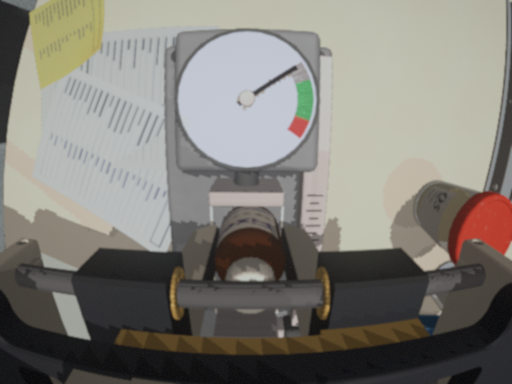

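View pics/s7c.png

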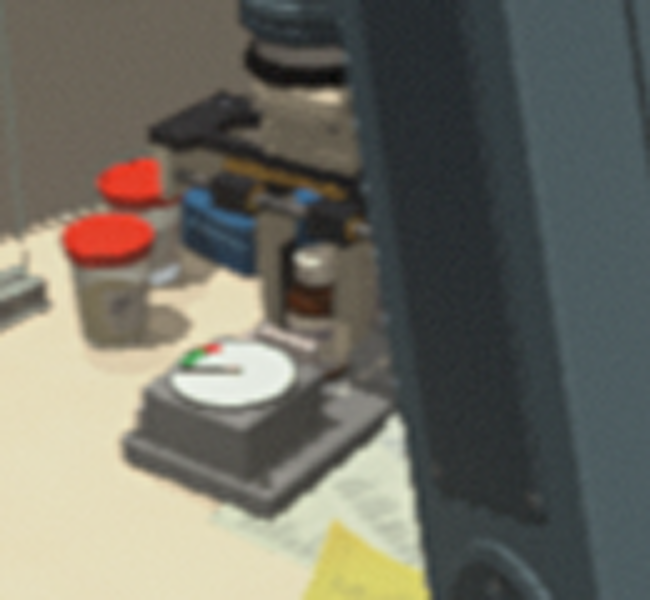

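Call:
{"fn": "apply_moves", "kwargs": {"increments": [[[-0.001,0.0005,0,0,0.3],[0,0.0005,0,0,0.3],[0,0.0005,0,0,0.3],[0,0.0005,0,0,0.3],[0,0,0,0,0.3]]]}}

```text
time_s: 8.93
position: [0.5411, -0.0423, 0.0406]
tool_rot: [[0.955, -0.0, -0.295], [0.295, 0.0, 0.955], [-0.0, -1.0, 0.0]]
ft_force: [-0.2, -0.5, -0.4]
width: 0.0372
```

```bash
python3 -c "
from h import *
st()"
```

```text
t 8.9333 p [ 0.5411 -0.0423  0.0406] f [-0.2304 -0.4873 -0.3708] w 0.037155120876277925 yaw 0.2999243213269593 q [-0.2836  0.4305  1.7713  0.      0.9399 -0.5836]
```

Call:
{"fn": "apply_moves", "kwargs": {"increments": [[[0,0.0005,0,0,0.3],[0,0,0,0,0.3],[0,0.0005,0,0,0.3],[0,0,0,0,0.3],[0,0,0,0,0.3]]]}}

```text
time_s: 9.35
position: [0.5412, -0.0423, 0.0405]
tool_rot: [[0.955, 0.0, -0.296], [0.296, -0.0, 0.955], [0.0, -1.0, -0.0]]
ft_force: [-3.6, 1.1, 8.4]
width: 0.0377
```

Contact at 8 N up, so the bottle is seated on the bed. I'll release it partway and rise.

Call:
{"fn": "apply_moves", "kwargs": {"increments": [[[0,-0.0005,0,0,0.43],[0,0,0,0,0.45],[0,0,0,0,0.5],[0,0,0,0,0.6],[0,0,0,0,0.6]]]}}

```text
time_s: 9.77
position: [0.5411, -0.0423, 0.0399]
tool_rot: [[0.955, -0.0, -0.296], [0.296, 0.0, 0.955], [-0.0, -1.0, 0.0]]
ft_force: [-0.4, -0.4, -1.0]
width: 0.0539
```

Call:
{"fn": "apply_moves", "kwargs": {"increments": [[[0,0,0,0,0.6],[0,-0.01,0,0,0.6],[0,-0.02,0,0,0.6],[0,-0.03,0,0,0.6],[0,-0.03,0,0,0.6]]]}}

```text
time_s: 10.18
position: [0.5404, -0.0421, 0.1311]
tool_rot: [[0.955, -0.002, -0.295], [0.295, 0.001, 0.955], [-0.002, -1.0, 0.001]]
ft_force: [1.0, -0.1, -0.4]
width: 0.0558
```

Run:
```python
from h import *
from cell import camera
c=camera("wrist"); cv2.imwrite("pics/w8.png",c["pixels"]); np.savez("w8.npz",**c)
c=camera("scene")
cv2.imwrite("pics/s8c.png",cv2.resize(c["pixels"][130:250,190:320],None,fx=5,fy=5,interpolation=cv2.INTER_CUBIC))
st()
```

```text
t 10.2833 p [ 0.5447 -0.0432  0.1359] f [0.9724 0.375  1.0938] w 0.055839527709486664 yaw 0.30017024022379557 q [-0.2834  0.3156  1.6705  0.0001  1.1453 -0.5836]
```

View pics/w8.png

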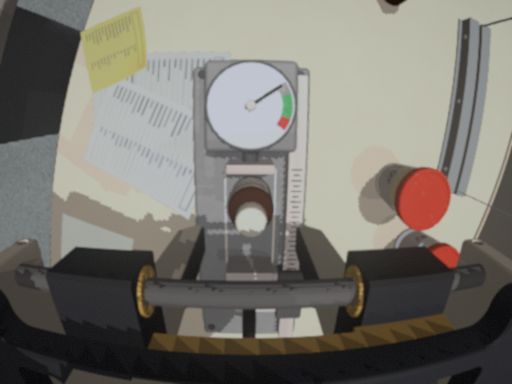

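View pics/s8c.png

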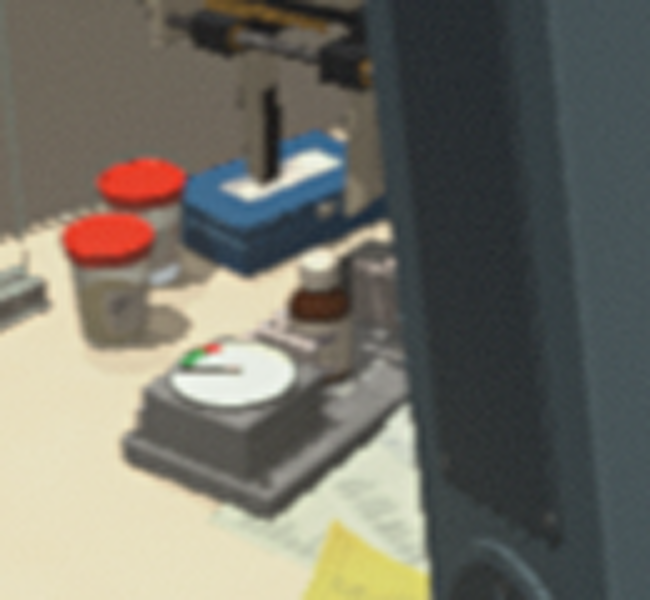

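The bottle is standing upright inside the white lines and the pointer still reads zero. Next is the fin.

```bash
python3 -c "
from h import *
delta([.5749,-.1530,.135])"
```

```text
t 10.2833 p [ 0.5447 -0.0432  0.1359] f [0.9724 0.375  1.0938] w 0.055839527709486664 yaw 0.30017024022379557 q [-0.2834  0.3156  1.6705  0.0001  1.1453 -0.5836]
tool delta [-0.0036  0.0015 -0.1138]
```

Call:
{"fn": "apply_moves", "kwargs": {"increments": [[[0,0,-0.014,0,0.8],[0,0,-0.03,0,0.8],[0,0,-0.03,0,0.8],[0,0,-0.03,0,0.8],[0,0,-0.01,0,0.8]]]}}

```text
time_s: 10.7
position: [0.5754, -0.1558, 0.129]
tool_rot: [[0.956, -0.001, -0.293], [0.293, -0.001, 0.956], [-0.001, -1.0, -0.001]]
ft_force: [1.4, -0.6, -0.5]
width: 0.0738
```

Call:
{"fn": "apply_moves", "kwargs": {"increments": [[[0,0,0,0,0.8],[0,0,0,0,0.8],[0,0,0,0,0.8],[0,0,0,0,0.8],[0,0,0,0,0.8]]]}}

```text
time_s: 11.12
position: [0.5745, -0.1499, 0.1302]
tool_rot: [[0.955, -0.0, -0.297], [0.297, 0.0, 0.955], [-0.0, -1.0, 0.001]]
ft_force: [0.2, -0.2, -1.0]
width: 0.0742
```

Run:
```python
from h import *
from cell import camera
c=camera("wrist"); cv2.imwrite("pics/w9.png",c["pixels"]); np.savez("w9.npz",**c)
c=camera("top"); cv2.imwrite("pics/t9.png",c["pixels"])
delta([.5749,-.1530,.051])
```

```text
t 11.2167 p [ 0.5748 -0.1502  0.1303] f [ 0.4942 -0.3856  0.4213] w 0.07442597263984875 yaw 0.30129535552582054 q [-0.4433  0.4065  1.5483  0.0001  1.1868 -0.7446]
tool delta [-0.0007  0.0793 -0.0027]
```

View pics/w9.png

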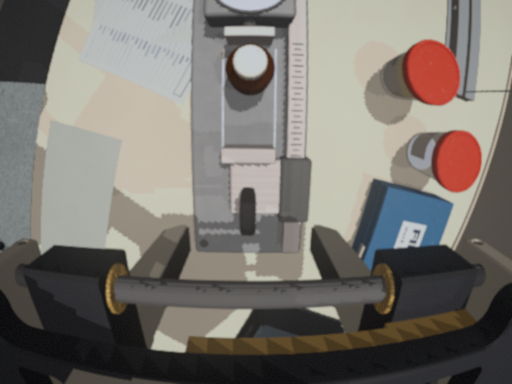

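Run:
```python
from h import *
c=np.load("w9.npz")
cv2.imwrite("pics/w9c.png",cv2.resize(c["pixels"][135:260,190:320],None,fx=4,fy=4,interpolation=cv2.INTER_CUBIC))
for s in (-.014,0,.014):
  w=np.array([.5749,-.1530])+s*np.array([-.2895,.9572]); print(proj(c,np.array([*w,.088]),True),proj(c,np.array([*w,.043]),True))
```

```text
[247.1594 236.1218] [247.5942 216.3056]
[247.253  218.9696] [247.6849 201.5295]
[247.3565 201.057 ] [247.782  186.2948]
```

View pics/w9c.png

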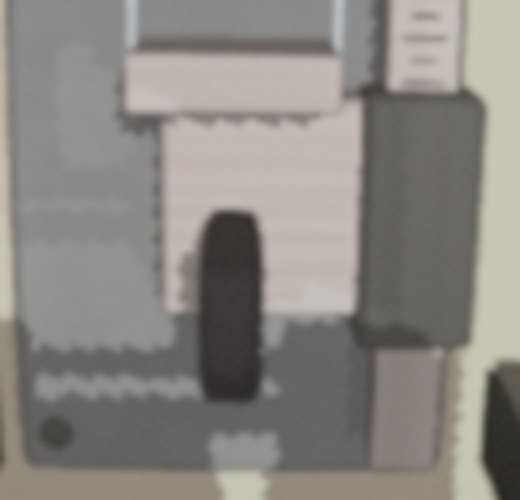

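The fin spans columns 240–256 and rows 187–235, as predicted. I'll go down and grip it.

Call:
{"fn": "apply_moves", "kwargs": {"increments": [[[0,0.01,-0.003,0,0.8],[0,0.02,0,0,0.8],[0,0.025,0,0,0.7],[0,0.018,0,0,0.6],[0,0.004,0,0,0.5]]]}}

```text
time_s: 11.63
position: [0.5733, -0.1529, 0.0493]
tool_rot: [[0.955, -0.006, -0.296], [0.296, 0.003, 0.955], [-0.005, -1.0, 0.004]]
ft_force: [-0.7, 0.1, -0.1]
width: 0.0585
```

Call:
{"fn": "apply_moves", "kwargs": {"increments": [[[0,0.001,0,0,0.4],[0,0,0,0,0.3],[0,0,0,0,0.2],[0,0,0,0,0.1],[0,0,0,0,0.05]]], "grip_force": 20}}

```text
time_s: 12.05
position: [0.5765, -0.1544, 0.0534]
tool_rot: [[0.955, 0.002, -0.296], [0.296, -0.001, 0.955], [0.002, -1.0, -0.002]]
ft_force: [-0.4, 0.8, 0.4]
width: 0.0255
```

Call:
{"fn": "apply_moves", "kwargs": {"increments": [[[0,0,0,0,0.03],[0,0,0,0,0.03],[0,0,0,0,0.03],[0,0,0,0,0.03],[0,0,0,0,0.03]]]}}

```text
time_s: 12.47
position: [0.5741, -0.1549, 0.0528]
tool_rot: [[0.955, -0.003, -0.295], [0.295, -0.001, 0.955], [-0.003, -1.0, -0.0]]
ft_force: [-8.1, -2.2, 6.5]
width: 0.0121
```

Run:
```python
from h import *
from cell import camera
c=camera("wrist"); cv2.imwrite("pics/w10.png",c["pixels"]); np.savez("w10.npz",**c)
st()
```

```text
t 12.5167 p [ 0.5741 -0.1549  0.0529] f [-7.8559 -1.9978  6.1491] w 0.012218532485340194 yaw 0.29992308604442913 q [-0.4496  0.4924  1.6253 -0.0025  1.0259 -0.7482]
```

View pics/w10.png

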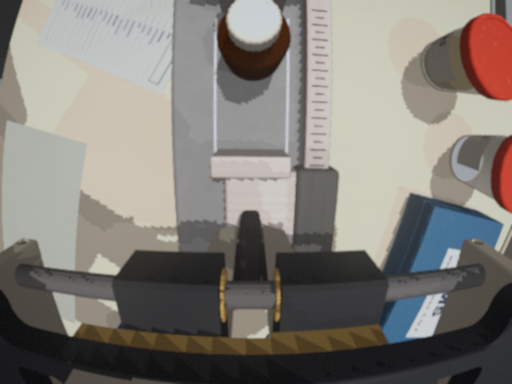

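The fin is gripped at 12.1 mm. I'll slide the jaw most of the way, easing off the small sideways load.

Call:
{"fn": "apply_moves", "kwargs": {"increments": [[[-0.001,0,0.004,0,0.03],[0,0,0.008,0,0.03],[0,0,0.01,0,0.03],[0,0,0.01,0,0.03],[0,0,0.006,0,0.03]]]}}

```text
time_s: 12.93
position: [0.5636, -0.1199, 0.0529]
tool_rot: [[0.955, 0.001, -0.295], [0.295, -0.004, 0.955], [-0.0, -1.0, -0.004]]
ft_force: [-1.9, -7.9, 0.4]
width: 0.0119
```

Call:
{"fn": "apply_moves", "kwargs": {"increments": [[[0,0,0.001,0,0.03],[0,0,0.001,0,0.03],[0,0,0,0,0.03],[0,0,0,0,0.03],[0,0,0,0,0.03]]]}}

```text
time_s: 13.35
position: [0.563, -0.1181, 0.0529]
tool_rot: [[0.955, 0.001, -0.295], [0.295, -0.003, 0.955], [-0.0, -1.0, -0.003]]
ft_force: [-1.9, -6.6, 0.3]
width: 0.0118
```

Run:
```python
from h import *
from cell import camera
c=camera("wrist"); cv2.imwrite("pics/w11.png",c["pixels"]); np.savez("w11.npz",**c)
st()
```

```text
t 13.4 p [ 0.563  -0.1181  0.0529] f [-3.007  -6.3636  1.9893] w 0.011819912696746624 yaw 0.29979028618151654 q [-0.399   0.4615  1.6791 -0.0029  0.9994 -0.6972]
```

View pics/w11.png

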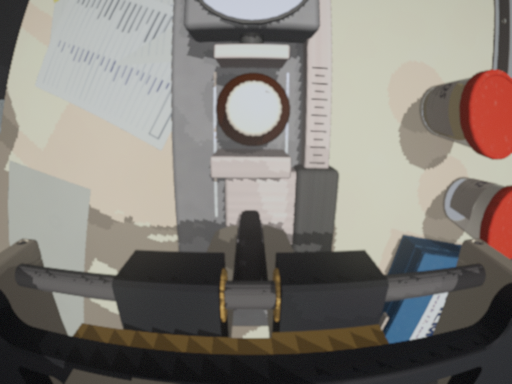

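The jaw is now about 10 mm behind the bottle, and the bottle is about 8 mm from the anvil. I'll go on slowly.

Call:
{"fn": "apply_moves", "kwargs": {"increments": [[[0,0,0.002,0,0.03],[0,0,0.002,0,0.03],[0,0,0.002,0,0.03],[0,0,0.002,0,0.03],[0,0,0.002,0,0.03]]]}}

```text
time_s: 13.82
position: [0.5603, -0.1091, 0.0529]
tool_rot: [[0.955, 0.001, -0.295], [0.295, -0.004, 0.955], [-0.0, -1.0, -0.004]]
ft_force: [-1.3, -8.1, 1.2]
width: 0.0117
```

```bash
cat > look.py <<'E'
import sys
from h import *
from cell import camera
n=sys.argv[1]
a=camera("wrist")["pixels"]
b=camera("scene")["pixels"]; t=camera("top")["pixels"]
s=cv2.resize(b[185:230,210:280],None,fx=5.5,fy=5.5,interpolation=cv2.INTER_CUBIC)
tt=cv2.resize(t[165:225,195:275],None,fx=4.8,fy=4.8,interpolation=cv2.INTER_CUBIC)
im=np.zeros((580,790,3),np.uint8); im[:384-64,:400]=a[0:320,56:456]; im[:s.shape[0],403:403+s.shape[1]]=s[:,:387]
im[288:288+tt.shape[0],403:403+tt.shape[1]]=tt
cv2.imwrite(f"pics/{n}.png",im); st()
E
python3 look.py l1
```

```text
t 13.9667 p [ 0.5602 -0.1087  0.0529] f [-2.273  -6.18    1.5799] w 0.011885515313342273 yaw 0.2998657181119637 q [-0.3853  0.4544  1.6913 -0.0032  0.9939 -0.6835]
```

View pics/l1.png

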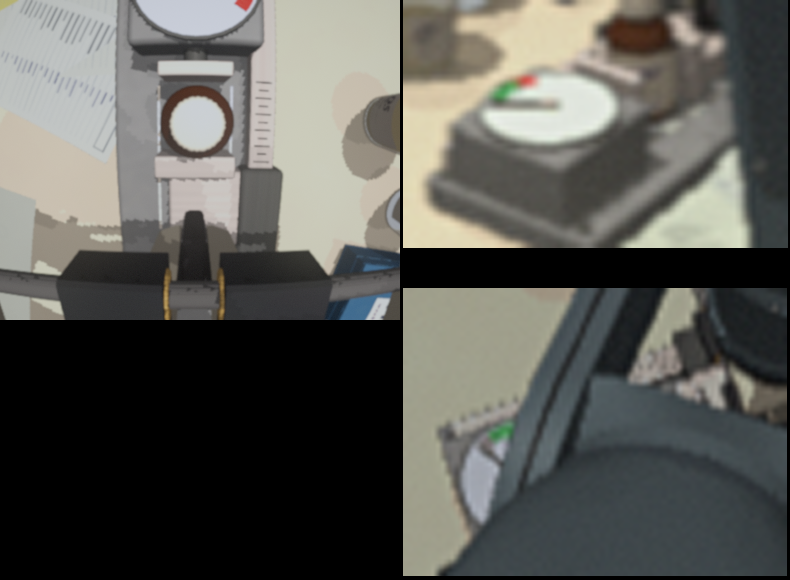

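The scene view shows the dial well, with the pointer at its start beside the green mark. The jaw is almost on the bottle. Smaller steps from here, checking the dial each time.

Call:
{"fn": "apply_moves", "kwargs": {"increments": [[[0,0,0.001,0,0.03],[0,0,0.001,0,0.03],[0,0,0.001,0,0.03],[0,0,0.001,0,0.03],[0,0,0.001,0,0.03]]]}}

```text
time_s: 14.38
position: [0.5589, -0.1043, 0.0529]
tool_rot: [[0.955, 0.001, -0.295], [0.295, -0.004, 0.955], [0.0, -1.0, -0.004]]
ft_force: [-1.0, -8.6, 1.1]
width: 0.0118
```

```bash
python3 look.py l2
```

```text
t 14.5333 p [ 0.5589 -0.1041  0.0529] f [-2.6831 -7.0032  1.2696] w 0.011763331666880882 yaw 0.2997925598212294 q [-0.3785  0.4511  1.6971 -0.0034  0.9912 -0.6765]
```

View pics/l2.png

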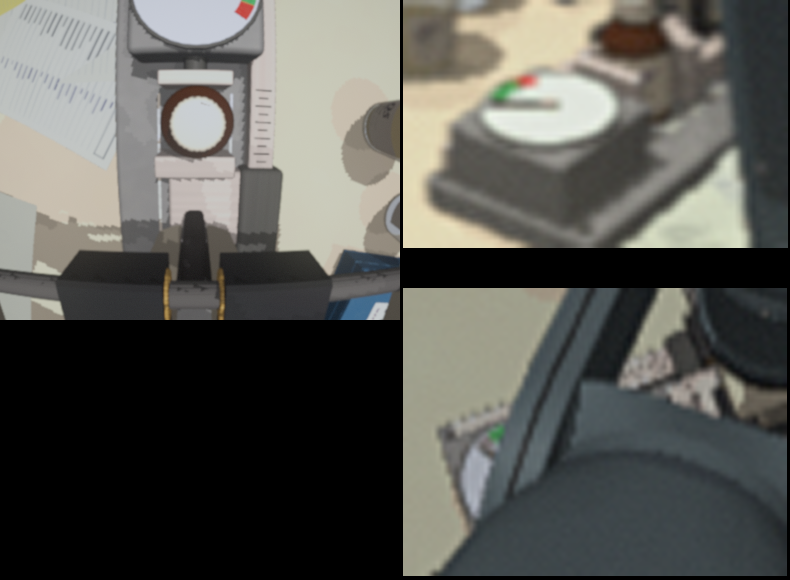

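Call:
{"fn": "apply_moves", "kwargs": {"increments": [[[0,0,0.0005,0,0.03],[0,0,0.0005,0,0.03],[0,0,0.0005,0,0.03],[0,0,0.0005,0,0.03],[0,0,0.0005,0,0.03]]]}}

```text
time_s: 14.95
position: [0.5583, -0.1022, 0.0529]
tool_rot: [[0.955, 0.001, -0.295], [0.295, -0.004, 0.955], [0.0, -1.0, -0.004]]
ft_force: [-1.7, -8.8, 0.2]
width: 0.0119
```

```bash
python3 look.py l3
```

```text
t 15.1 p [ 0.5583 -0.1021  0.0529] f [-2.0418 -8.9352  0.7284] w 0.01175254515198276 yaw 0.299796403187117 q [-0.3753  0.4494  1.6998 -0.0038  0.9897 -0.673 ]
```

View pics/l3.png

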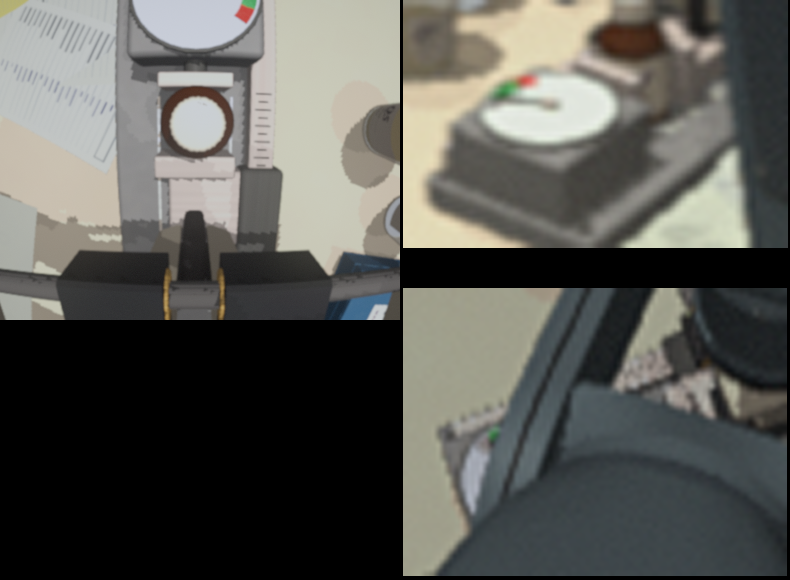

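The pointer has started to move, so there is contact. I'll work out its angle.

```bash
cat > dial.py <<'E'
import sys
from h import *
c=np.load("scene0.npz")
def ang(tx,ty,hx=None,hy=None):
    f=lambda x,y:((x-403+.5)/5.5-.5+210,(y+.5)/5.5-.5+185)
    T=ray(c,*f(tx,ty),.065)[:2]
    H=ray(c,*f(hx,hy),.065)[:2]
    d=T-H; return np.degrees(np.arctan2(d[1],d[0])),np.linalg.norm(d)*1e3
E
python3 - <<'E'
from dial import *
print("l1",ang(495,102,550,104)); print("l3",ang(498,97,550,103))
for n,x,y in [("green start",495,98),("green/red",519,84),("green mid",507,91),("red end",537,79)]: print(n,ang(x,y,550,104))
im=cv2.imread("pics/l3.png")[70:150,470:630]
cv2.imwrite("pics/l3z.png",cv2.resize(im,None,fx=5,fy=5,interpolation=cv2.INTER_CUBIC))
E
```

```text
l1 (np.float64(47.35436246741042), np.float64(28.166674413908883))
l3 (np.float64(38.81282472189004), np.float64(27.578573759389535))
green start (np.float64(39.48199527561064), np.float64(29.050806154964253))
green/red (np.float64(1.7207079264458731), np.float64(26.569630509156624))
green mid (np.float64(21.589549639459516), np.float64(26.324652576516517))
red end (np.float64(-20.675124277983567), np.float64(26.72901061433194))
```

View pics/l3z.png

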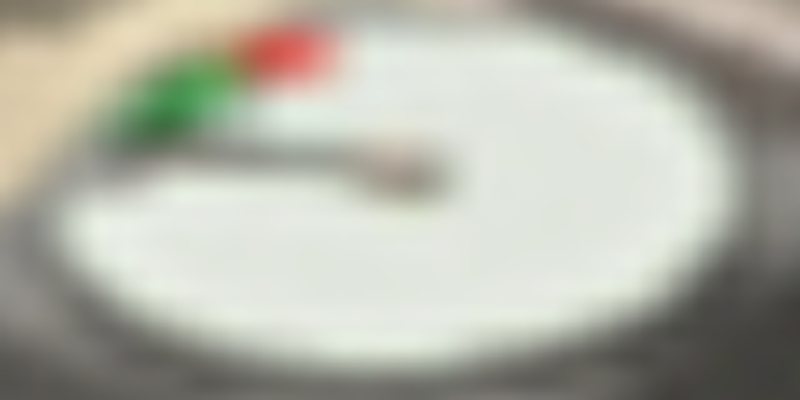

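Call:
{"fn": "apply_moves", "kwargs": {"increments": [[[0,0,0.0005,0,0.03],[0,0,0.0005,0,0.03],[0,0,0.0005,0,0.03],[0,0,0,0,0.03],[0,0,0,0,0.03]]]}}

```text
time_s: 15.52
position: [0.5579, -0.101, 0.0529]
tool_rot: [[0.955, 0.002, -0.295], [0.295, -0.004, 0.955], [0.0, -1.0, -0.005]]
ft_force: [-1.8, -10.7, 0.7]
width: 0.0123
```

```bash
python3 look.py l4
python3 - <<'E'
import cv2
im=cv2.imread("pics/l4.png")[70:150,470:630]
cv2.imwrite("pics/l4z.png",cv2.resize(im,None,fx=5,fy=5,interpolation=cv2.INTER_CUBIC))
E
```

```text
t 15.6667 p [ 0.5579 -0.101   0.0529] f [-0.9503 -9.2125  0.1884] w 0.01197846363549247 yaw 0.29973038672058766 q [-0.3735  0.4485  1.7014 -0.0042  0.9887 -0.6709]
```

View pics/l4.png

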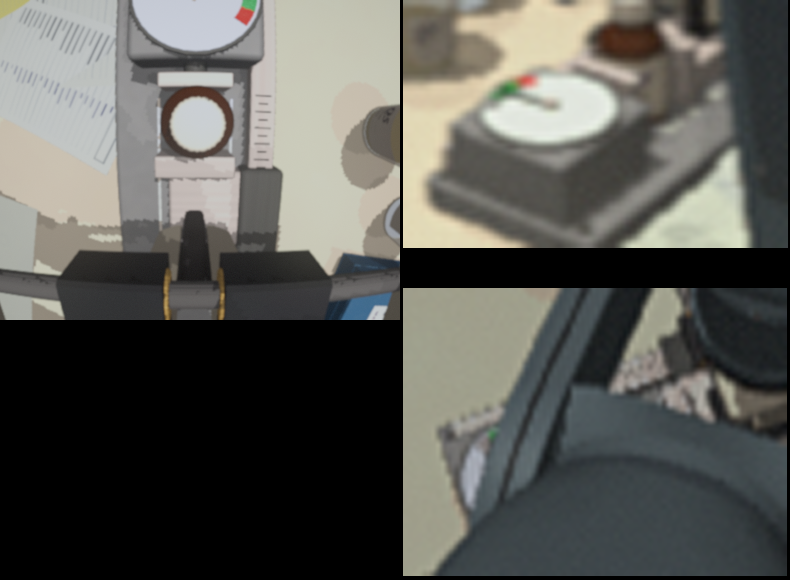

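View pics/l4z.png

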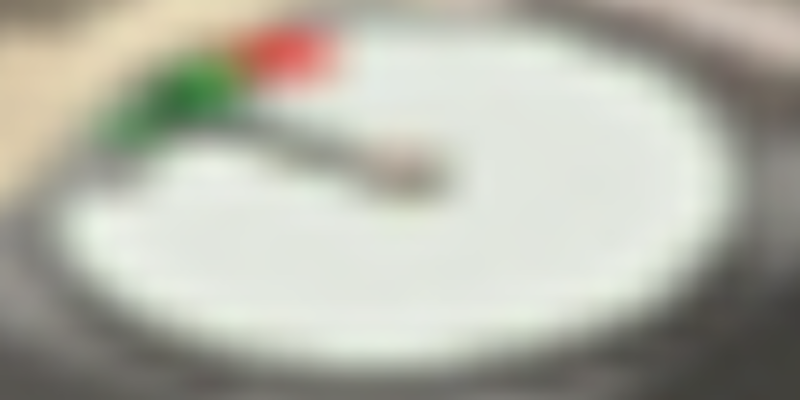

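The pointer is at the middle of the green band. I'll let go of the fin and rise.

Call:
{"fn": "apply_moves", "kwargs": {"increments": [[[0,0,0,0,0.2],[0,0,0,0,0.3],[0,0,0,0,0.5],[0,0,0,0,0.6],[0,0,0,0,0.6]]]}}

```text
time_s: 16.08
position: [0.5573, -0.0977, 0.0522]
tool_rot: [[0.955, -0.0, -0.296], [0.296, 0.0, 0.955], [0.0, -1.0, 0.0]]
ft_force: [0.4, -0.2, 0.8]
width: 0.0407
```

```bash
python3 look.py l5
python3 - <<'E'
import cv2
im=cv2.imread("pics/l5.png")[70:150,470:630]
cv2.imwrite("pics/l5z.png",cv2.resize(im,None,fx=5,fy=5,interpolation=cv2.INTER_CUBIC))
E
```

```text
t 16.2333 p [ 0.5574 -0.0978  0.0521] f [-1.0138 -0.2842  0.0635] w 0.05200799299563963 yaw 0.30033515315869985 q [-0.3708  0.4491  1.7028  0.0001  0.9898 -0.6711]
```

View pics/l5.png

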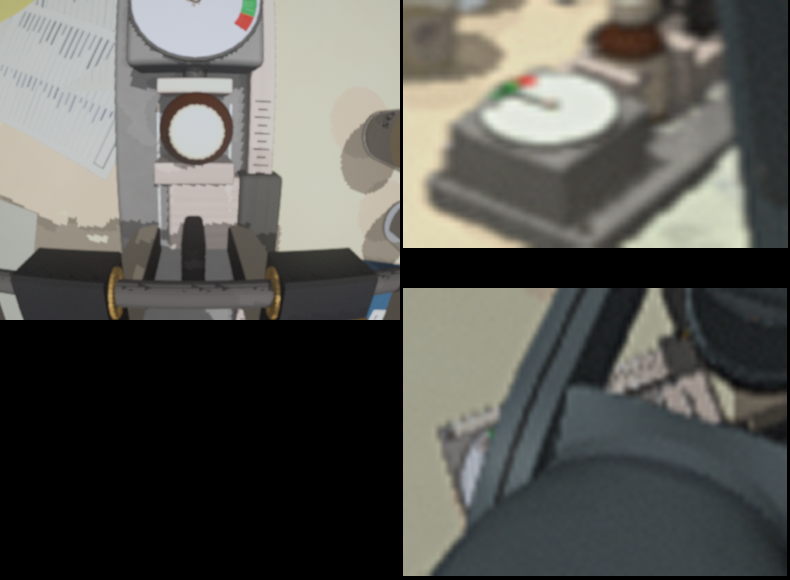

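View pics/l5z.png

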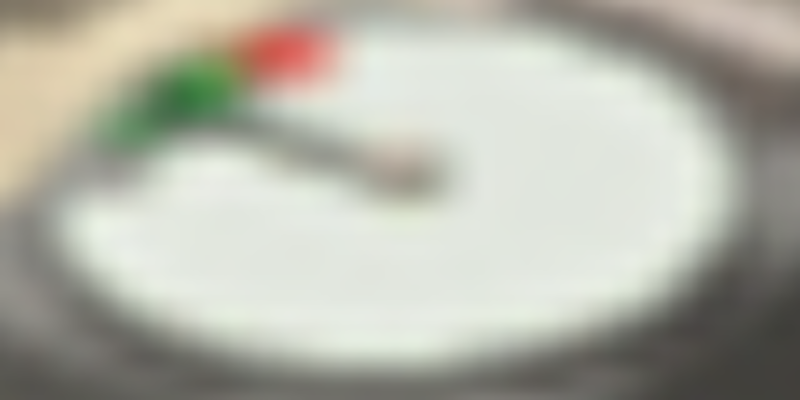

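The fin is free and the pointer is still mid-green. I'll rise clear, then check from above.

Call:
{"fn": "apply_moves", "kwargs": {"increments": [[[0,-0.01,0,0,0.6],[0,-0.03,0,0,0.6],[0,-0.03,0,0,0.6],[0,-0.03,0,0,0.6],[0,-0.01,0,0,0.6]]]}}

```text
time_s: 16.65
position: [0.5597, -0.0987, 0.1676]
tool_rot: [[0.955, 0.007, -0.296], [0.296, -0.003, 0.955], [0.006, -1.0, -0.005]]
ft_force: [1.8, -0.5, 0.2]
width: 0.0558
```

Call:
{"fn": "apply_moves", "kwargs": {"increments": [[[0,0,-0.01,0,0.6],[0,0,-0.01,0,0.6],[0,0,0,0,0.6],[0,0,0,0,0.6],[0,0,0,0,0.6]]]}}

```text
time_s: 17.07
position: [0.5622, -0.1171, 0.1602]
tool_rot: [[0.956, -0.003, -0.295], [0.295, 0.002, 0.956], [-0.003, -1.0, 0.003]]
ft_force: [0.1, 0.1, -0.1]
width: 0.056
```

```bash
python3 look.py l6
```

```text
t 17.2167 p [ 0.5627 -0.1168  0.1611] f [ 0.875   0.1781 -0.0104] w 0.05575189576494 yaw 0.2999771135781464 q [-0.3987  0.3473  1.5567  0.0001  1.2396 -0.6988]
```

View pics/l6.png

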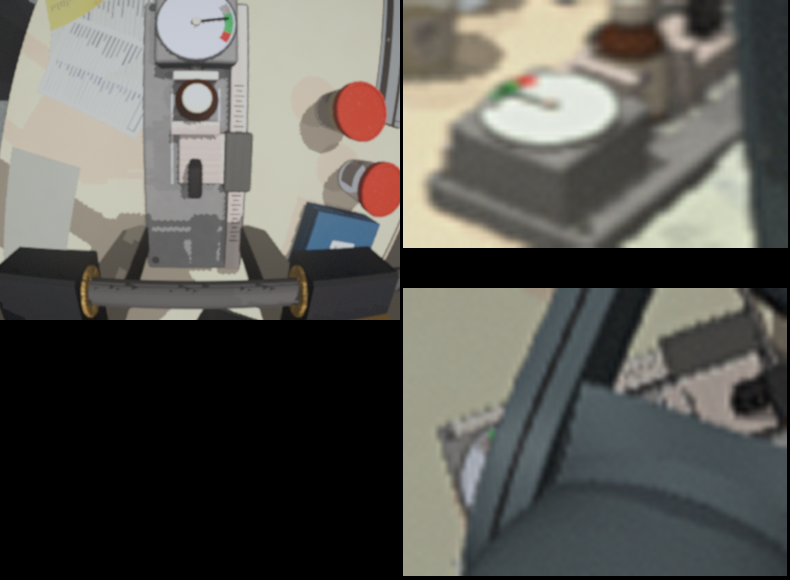

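The wrist view shows the bottle upright between the jaws. The pointer, at about (215,20), is in the middle of the green band, and the gripper is clear. I'll hand the job in.

```bash
python3 -c "
from cell import r
print(r.finish_job())"
```

```text
the job is handed in; nothing more can be done
None
```

The stain bottle is standing upright on the caliper bed between the jaws, within the white lines. The movable jaw is closed on it and the dial pointer sits in the middle of the green band. I let go of the bottle before sliding the jaw shut. I handed the job in at about 17 s of the 58 s.

- **Last check:** The last wrist and scene pictures show the pointer mid-green and unchanged after I released the jaw. The gripper was clear of everything, with force readings under 1 N. The pointer never reached the red.
- **Forces:** The highest reading I saw was about 11 N, while pushing the jaw. Setting the bottle down on the bed read about 9 N.
- **Other bottles:** I made no moves near the two dropper bottles or the blue look-alike. I did not photograph them again at the end.
- **Disagreements:** The top and wrist cameras differed by about 2 mm on where the caliper and bottle were. I used a value between them, and the views during lowering and gripping confirmed it. My rough reading of the pointer's zero angle was about 9° off what the scale implies, so I judged the final setting by where the pointer stood against the green band.
- **Diameter:** I took no precise reading. The gripper closed to about 37.5 mm on the bottle, which fits the stated 38 mm.

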